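# Latch the sprung jaw half open and load the strip

## Task

Make the clamping jig ready: push its sprung jaw back by the blue upright handle until it is past the latch, then release it so that it springs back and stays caught half open. Then push the pale wooden strip along the channel until its end meets the red stop block. Only push with the fingertips: do not lift the strip, keep off the latch, and leave the other things where they are.

Things in the scene. Friction and masses are not known exactly. Their poses are not given: they have to be found in the camera images.
- jig: Plywood clamping jig fixed on the bench: base 18 mm thick, x -115 to 145, y -70 to 85, plus a tongue (x -115 to -35) reaching y -185 (mm, in its own frame, as all offsets here). Origin under the base on the jaw slide's centre line; x = the way the jaw is pushed open, y = the way the strip goes in. Latch cheeks (x 26 to 44, y 17 to 29 either side) stand 92 mm over the bench.
- channel_mouth (a point): Middle of the strip channel's floor at its open end, jig x -74.5, y -70, 18 mm above the bench. The channel runs along jig y between a brown fence (face x -90, y -70 to 85) and a short brown guide (face x -59, back x -45, y -70 to -20), both with tops 40 mm above the bench.
- stop_face (a point): Point on the face of the red stop block (top 46 mm above the bench) that closes the channel's far end: jig x -74.5, y 65, 29 mm above the bench. The strip's leading end must meet it.
- slide (a joint): Travel of the sprung jaw slide, m: 0 closed (its nose, jig y -15 to 15, blocks the channel), 0.030 caught half open, 0.060 end of travel. A spring returns it, 5 N at 0 to 8.5 N at the end. Pushed beyond about 0.034 the latch drops behind its tooth; let go, it springs back to 0.030 and stays. Let go sooner, it returns to 0. Once caught it can still be pushed further open.
- handle_face (a point): Centre of the near (jig -x) face of the blue upright handle on the jaw slide: a plate 44 mm wide (y), 12 mm thick (x), standing from 40 to 95 mm above the bench. The point is 67.5 mm above the bench and at jig x = -56 mm, y = 0 when the jaw is closed; it moves with the slide along jig +x.
- latch: Drop latch between the two cheeks: dark steel arm, 14 mm wide, pivoted at jig x = 35, 80 mm above the bench, slanting down to jig +x, held down by a light spring. It lifts and drops by itself as the slide's tooth passes; not to be touched. Origin on the pivot.
- stop_pin (a point): Centre of the brass stop pin (12 mm diameter, 24 mm long, along jig y) at the latch's free end, jig x = 85; 48 mm above the bench when the latch is down, about 58 mm when the tooth passes under it.
- strip: The pale wooden strip to be loaded, loose, 28 (x) x 150 (y) x 22 (z) mm, about 60 g, lying along the channel on the jig's base. Origin: centre of its underside, 18 mm above the bench; its y points towards the stop block.
- strip_lead (a point): Centre of the strip's leading end face (towards the stop block), 29 mm above the bench; home when at jig y = 65 mm.
- strip_tail (a point): Centre of the strip's tail end face, the one to push on, 29 mm above the bench; over the tongue or a little beyond its end at the start, at jig y = -85 mm when home.
- glue: Yellow glue bottle with red cap, 54 mm diameter, 150 mm tall; origin at the centre of its underside. Leave it alone.
- pot: Empty blue ceramic pencil pot, 72 mm diameter, 95 mm tall; origin at the centre of its underside. Leave it alone.
- mallet: Wooden hammer, 240 mm long, lying on the bench along its own x. Leave it alone.
- spare: Dark spare strip, 30 x 150 x 20 mm, lying on the bench; origin at the centre of its underside. Leave it alone.
There are look-alikes about, which are no part of the job. There is more than one size of the strip; the job needs the middle-sized.

How it is judged:
On the way, in this order (a step that is already met when the one before it is completed fails the run):
1. the jaw has been pushed past the latch (value of joint slide above 0.032 m), for 0.02 s.
2. the jaw has sprung back and rests caught half open, the latch down (value of joint slide between 0.026 and 0.0315 m and velocity of joint slide between -0.01 and 0.01 m/s and height (world z) of stop_pin below 0.051 m), for 0.2 s.
3. the strip is home against the stop block (y of strip_lead in the frame of jig above 0.061 m), for 0.1 s.
At the end, for the whole second after the job is handed in: The jaw stands caught half open (slide at 26 to 32.5 mm, the latch down: stop pin under 51 mm), and the strip lies flat and still in the channel with its leading end within 4 mm of the red stop block (value of joint slide between 0.026 and 0.0325 m and height (world z) of stop_pin below 0.051 m and y of strip_lead in the frame of jig between 0.061 and 0.068 m and x of strip in the frame of jig between -0.082 and -0.066 m and z of strip in the frame of jig below 0.021 m and angle between strip's own z axis and vertical below 0.05 rad and linear speed of strip below 0.01 m/s); the robot touches nothing.
It fails at once if the strip is lifted or tipped (z of strip in the frame of jig above 0.03 m or angle between strip's own z axis and vertical above 0.3 rad).
It fails at once if the robot touches the latch (contact force between any of the fingers, the arm and latch above 0.5 N).
It fails at once if a bystander is disturbed (distance of any of glue, pot, mallet, spare from where it was at the start of the episode above 0.02 m).
It also fails if it takes over 48 s, if anything falls off the work surface, if the arm or the gripper's body presses on something with over 40 N, if the wrist force passes 120 N, or if a joint passes its speed limit or range.

## Robot

A 6-joint arm with a two-finger parallel gripper is mounted at the origin on the work surface. World frame = base frame: x ahead of the robot, y to its left, z up, the work surface at z = 0. Lengths are in m, angles in rad, forces in N, time in s.
With the tool pointing down it reaches from about 0.275 to 0.725 m from the base axis. Payload 15.9 kg.
Tool frame: the origin (TCP) lies at the very end of the fingers, on their centre line; the grasp point (between the pads) lies 19 mm behind it; z points along the fingers, y is the line along which they close (so a half turn about z gives the same grasp; the last joint's range is limited). The gripper opens to 85 mm and grips with 20 to 120 N. Pads are 22 mm wide; open, the fingers measure 114 mm over their backs; the gripper's body (76 mm by 85 mm) begins 54 mm behind the grasp point. The pads swing forward as they close: fully open they stand 13 mm farther back than shut.
Start: joints at [-1.328, 0.213, -0.034, 1.323, 0, 1.571], TCP at [0.12, -0.485, 0.231] pointing down, gripper open.
Joint ranges: [-2.98, 2.98], [-0.74, 1.72], [-1.14, 1.35], [-2.1, 2.04], [-1.57, 1.44], [-3.14, 3.14]. Speed limits (rad/s): [1.89, 1.89, 2.39, 2.57, 3.14, 3.14].

## Interface

Orientations are given as a 3x3 rotation matrix whose columns are the frame's x, y, z axes.
In Python, from bench import arm gives the robot as it stands. The module is installed in compiled form; this text tells all that it offers.
- The arm moves only by the shell command python3 -m handwheel 'ROWS' [FORCE]. ROWS is JSON, a list of rows, each a list of 3 entries, a list of its own where there are three numbers: the finger opening in cm, from 0 to 8.54, then the shift along the tool's x, y, z in cm, then the turn, a rotation vector about the tool's x, y, z in degrees. A call has 1 to 8 rows; each row is the pose to reach, as a shift and turn from the pose commanded when the call began, along the tool's axes at that moment; what a row does not reach only later rows make up. A row lasts 1/8 s, in which the tool goes at most 62.5 mm and 10.7 degrees, less where a joint would pass 70% of its speed; a pose out of reach is approached as far as the arm can. A call with a gripper value outside its range is refused whole. The fingers move at their own pace and stop on an object; FORCE is the grip in N (left out, the last holds). Time passes only in rows, so rows that repeat a pose let the fingers close. It gives the time, the measured TCP pose, the force, the opening and the grip force at its end, in the units of the state.
- arm.get_state(): the state, without advancing time (a new reading comes with each control period).
- arm.get_image(name): name is "scene" or "top" or "wrist"; returns a dict with "image" (480x640x3 uint8, red, green, blue), "range_z" (480x640 float32, m along the optical axis (not along the pixel's ray), 0 where there is no reading), "fx", "fy", "cx", "cy" (pixels), "dist" ([k1, k2, p1, p2, k3] as OpenCV has them; the pictures are not rectified), "position" and "attitude" of the camera in the world. Camera axes: x right, y down, z forward; pixel columns grow to the right and rows downward; lengths in m; the calibration is good to about 2 mm. A picture is of the moment at which its call begins.
- arm.job_done(): hands the job in; it is judged then, once.
The state is a dict: "t": time; "joint_positions": joint angles; "dq": joint speeds; "tau": joint torques, N m; "ee_pos": TCP position; "tcp_rot": TCP orientation; "wrist_force": force on the tool from outside, world axes, zero at the start; "torque": the same for the moment, N m; "finger_gap": finger opening in m; "grip_force": force on a finger pad.
Only numpy, scipy, OpenCV 4.12 (cv2) and the standard library are available. Lean on these libraries where they do the work, as an engineer would, in place of code of your own. Each camera call takes 0.05 s, during which the arm holds its last target. There are 200 camera calls.

## Working session

There is one attempt and no reset: what is moved stays moved. The work goes in short steps, Python scripts to look and compute and a shell command to move; the robot and the scene stay as the last step left them, time stands still between calls to the robot, and variables do not carry over. Pictures are saved under pics/ and viewed, at most 10 in all, crops included, and the job is handed in when it is done.

```bash
mkdir -p pics; cat > h.py <<'E'
import numpy as np, cv2
from bench import arm
def get(n):
    d=arm.get_image(n); np.savez('pics/'+n+'.npz',**{k:np.array(v) for k,v in d.items()}); return d
def K(d): return np.array([[d['fx'],0,d['cx']],[0,d['fy'],d['cy']],[0,0,1]],float)
def rays(d,px):
    p=cv2.undistortPoints(np.array(px,float).reshape(-1,1,2),K(d),np.array(d['dist'],float)).reshape(-1,2)
    r=np.c_[p,np.ones(len(p))]; return r@np.array(d['attitude']).T
def onplane(d,px,z):
    r=rays(d,px); c=np.array(d['position']); return c+r*((z-c[2])/r[:,2])[:,None]
def cloud(d):
    v,u=np.mgrid[:480,:640]; px=np.c_[u.ravel(),v.ravel()]
    return (np.array(d['position'])+rays(d,px)*np.array(d['range_z']).reshape(-1,1)).reshape(480,640,3)
E
python3 - <<'E'
from h import *
for n in('top','scene'):
    d=get(n); cv2.imwrite(f'pics/{n}1.png',d['image'][:,:,::-1]); print(n,d['position'],d['attitude'],d['fx'],d['dist'])
print(arm.get_state())
E
```

```text
top [ 0.39837886 -0.01126515  1.16660253] [[ 0.00617379 -0.99725688  0.07376037]
 [-0.9999746  -0.00589429  0.00400637]
 [-0.00356061 -0.07378324 -0.99726795]] 500.3879138039423 [0.03322342 0.         0.         0.         0.        ]
scene [1.13443117 0.03033397 1.10501896] [[-0.04962491  0.83669289 -0.54541945]
 [ 0.99876717  0.04224442 -0.02606823]
 [ 0.00122983 -0.54604068 -0.83775776]] 598.0987112935026 [-0.15798213  0.          0.          0.          0.        ]
{'t': 0.1, 'joint_positions': array([-1.32796697e+00,  2.13319730e-01, -3.49676748e-02,  1.32348685e+00,
        1.61017906e-05,  1.57077397e+00]), 'dq': array([-0.0012282 , -0.0002891 ,  0.00157466, -0.00013827,  0.00016177,
       -0.00037359]), 'tau': array([-1.25692684e-03, -6.87249899e+01,  4.87804413e+01,  1.22663722e-02,
        1.30390149e-04, -2.97301017e-05]), 'ee_pos': array([ 0.12016005, -0.48504757,  0.23087063]), 'tcp_rot': array([[ 9.70656170e-01,  2.40471518e-01, -2.19513467e-04],
       [ 2.40471618e-01, -9.70655702e-01,  9.53109301e-04],
       [ 1.61236419e-05, -9.77928183e-04, -9.99999522e-01]]), 'wrist_force': array([ 0.39814096, -0.39739608, -0.06271486]), 'torque': array([-0.06027506, -0.03895277, -0.00942788]), 'grip_force': 0.0, 'finger_gap': 0.08545267466913445}
```

View pics/top1.png

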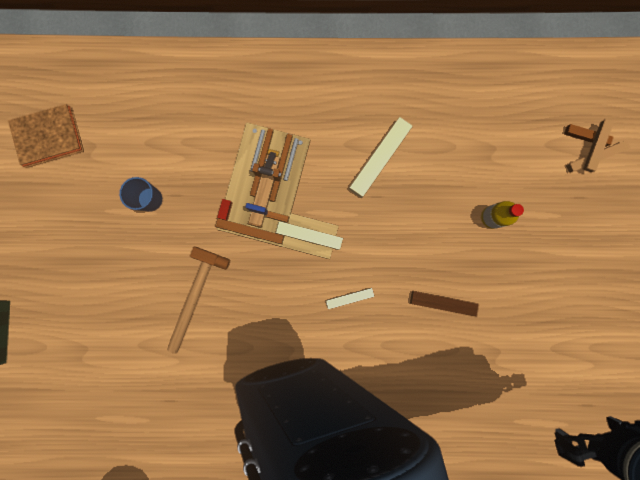

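View pics/scene1.png

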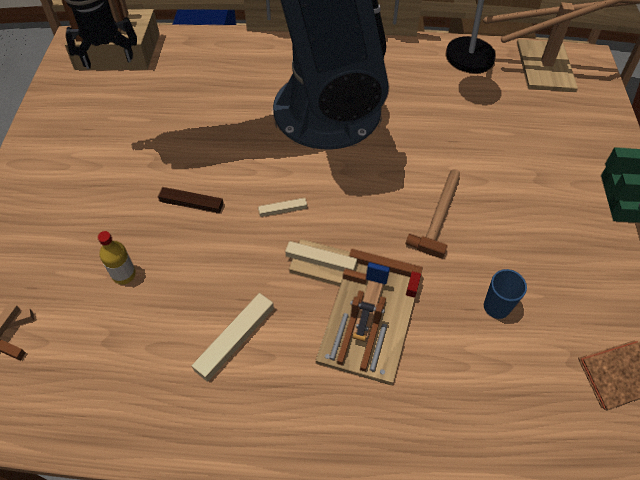

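```bash
python3 - <<'E'
from h import *
d=np.load('pics/top.npz'); im=d['image'][110:270,200:360,::-1]
o=cv2.resize(im,(640,640),interpolation=cv2.INTER_CUBIC)[:600]
o=cv2.resize(im[0:150],(640,600),interpolation=cv2.INTER_CUBIC)
cv2.imwrite('pics/crop.png',o)
c=cloud(d)
for u,v in[(237,180),(300,190),(310,236),(255,209),(223,210),(100,300),(380,160)]: print((u,v),c[v,u].round(4))
E
```

```text
(237, 180) [0.5999 0.1735 0.0165]
(300, 190) [ 5.80e-01  2.77e-02 -2.00e-04]
(310, 236) [0.4693 0.0029 0.0383]
(255, 209) [0.5232 0.121  0.0956]
(223, 210) [0.526  0.1987 0.0481]
(100, 300) [0.3214 0.4851 0.0018]
(380, 160) [ 0.6455 -0.1565  0.0312]
```

View pics/crop.png

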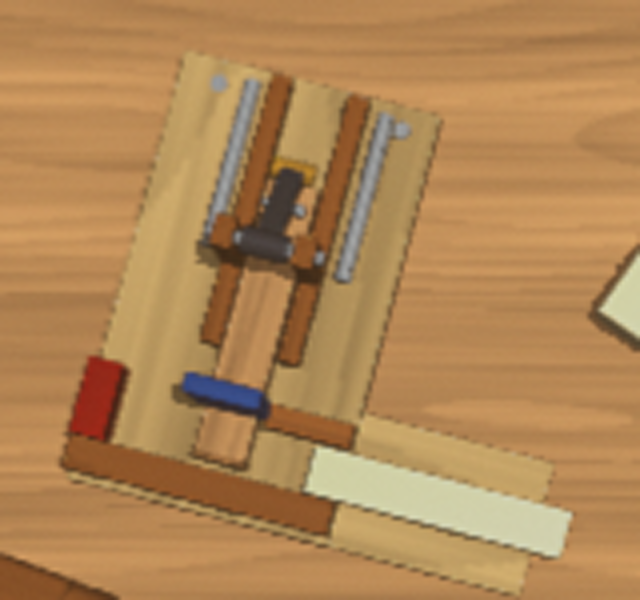

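The crop shows the jig (base corners at (183,52), (441,117), (551,465), (521,594)). It also shows the blue handle at about (225,393), the red stop at (97,400), and the strip from (308,470) to (565,535), already entering the channel mouth.

```bash
cat >> h.py <<'E'
def rigid(J,W):
    J=np.array(J,float);W=np.array(W,float);a=J-J.mean(0);b=W-W.mean(0)
    th=np.arctan2((a[:,0]*b[:,1]-a[:,1]*b[:,0]).sum(),(a*b).sum())
    R=np.array([[np.cos(th),-np.sin(th)],[np.sin(th),np.cos(th)]]); return th,R,W.mean(0)-R@J.mean(0)
E
python3 - <<'E'
from h import *
d=np.load('pics/top.npz')
up=lambda p:(np.array(p,float)+.5)/4-.5+[200,110]
J=np.array([[145,85],[145,-70],[-35,-185],[-115,-185]])/1e3
W=onplane(d,up([(183,52),(441,117),(551,465),(521,594)]),.018)[:,:2]
th,R,t=rigid(J,W); print(th,np.degrees(th),t); print('res mm',((W-(J@R.T+t))*1e3).round(1))
tj=lambda P:((P[:,:2]-t)@R*1e3).round(1)
print('strip',tj(onplane(d,up([(313,448),(303,492),(572,513),(558,557)]),.040)))
print('stop top',tj(onplane(d,up([(92,356),(127,363),(71,436),(105,441)]),.046)))
print('handle top',tj(onplane(d,up([(184,374),(268,400),(264,414)]),.095)))
print('fence top',tj(onplane(d,up([(70,437),(333,502),(330,533),(62,465)]),.040)))
# depth check with scene cam: blue handle, red stop
for n in('top','scene'):
    q=np.load(f'pics/{n}.npz'); c=cloud(q); im=q['image'].astype(int)
    near=np.abs(c[:,:,:2]-(R@[-.05,.03]+t)).max(2)<.12
    for k,m in(('blue',(im[:,:,2]>im[:,:,0]+40)),('red',(im[:,:,0]>110)&(im[:,:,1]<50))):
        P=c[m&near]; P=P[P[:,2]>P[:,2].max()-.008]; j=tj(P); print(n,k,len(P),j.min(0),j.max(0),np.median(P[:,2]).round(4))
for n,p in(('handle',[-56,0]),('stop',[-74.5,65]),('mouth',[-74.5,-70]),('tailhome',[-74.5,-85])): print(n,R@(np.array(p)/1e3)+t)
E
```

```text
-0.2472793002245593 -14.168060263815638 [0.57444329 0.10923282]
res mm [[-0.9 -0.3]
 [-0.5 -0.9]
 [-0.9  1.9]
 [ 2.4 -0.7]]
strip [[ -62.7  -50.4]
 [ -88.2  -51.3]
 [ -61.7 -201.1]
 [ -87.7 -199.6]]
stop top [[-44.   82.9]
 [-42.9  62.8]
 [-90.7  82.4]
 [-88.6  63.2]]
handle top [[-45.3  21.8]
 [-47.5 -25.6]
 [-55.4 -25.5]]
fence top [[ -91.1   84.1]
 [ -89.5  -69.1]
 [-106.8  -71.9]
 [-107.5   84.3]]
top blue 84 [-53.7 -21. ] [-43.8  19.9] 0.095
top red 132 [-87.9  64.6] [-45.5  84. ] 0.0465
scene blue 81 [-53.  -19.7] [-41.2  21.5] 0.0952
scene red 155 [-89.   66.7] [-44.  85.] 0.0465
handle [0.52014671 0.12293977]
stop [0.51811929 0.19049079]
mouth [0.48507575 0.05959722]
tailhome [0.48140425 0.04505349]
```

```bash
cat >> h.py <<'E'
TH=-0.2473; RJ=np.array([[np.cos(TH),-np.sin(TH)],[np.sin(TH),np.cos(TH)]]); TJ=np.array([.57444,.10923])
from scipy.spatial.transform import Rotation as Ro
def plan(x,y,z):
    s=arm.get_state(); p=s['ee_pos']; R=s['tcp_rot']
    G=np.c_[np.r_[RJ[:,0],0],np.r_[-RJ[:,1],0],[0,0,-1]]
    w=np.r_[RJ@(np.array([x,y])/1e3)+TJ,z/1e3]
    print('t',round(s['t'],2),'jig now',((p[:2]-TJ)@RJ*1e3).round(1),p[2].round(4),'shift cm',(R.T@(w-p)*100).round(2),'rotdeg',np.degrees(Ro.from_matrix(R.T@G).as_rotvec()).round(2),'F jig',(s['wrist_force'][:2]@RJ).round(2),s['wrist_force'][2].round(2))
E
python3 -c "
from h import *
plan(-95,0,180)"
```

```text
t 0.1 jig now [-295.  -687.4] 0.2309 shift cm [ 50.   -51.23   5.14] rotdeg [-6.000e-02  1.000e-02  2.808e+01] F jig [ 0.48 -0.29] -0.06
```

```bash
python3 -m handwheel '[[0,[12.5,-12.8,1],[0,0,7]],[0,[25,-25.6,2],[0,0,14]],[0,[37.5,-38.4,3],[0,0,21]],[0,[50,-51.2,4],[0,0,28]],[0,[50,-51.2,5.1],[0,0,28]],[0,[50,-51.2,5.1],[0,0,28.1]],[0,[50,-51.2,5.1],[0,0,28.1]],[0,[50,-51.2,5.1],[0,0,28.1]]]' 40; python3 -c "
from h import *
plan(-95,0,180)"
```

```text
t: 1.1
ee_pos: [0.3649, -0.0783, 0.1982]
tcp_rot: [[0.975, -0.223, 0.003], [-0.223, -0.975, 0.015], [0.0, -0.015, -1.0]]
wrist_force: [1.4, -0.9, 0.4]
finger_gap: -0.0003
grip_force: 0.0
t 1.1 jig now [-157.2 -233.2] 0.1982 shift cm [  6.76 -23.14   2.17] rotdeg [-0.86  0.01  1.31] F jig [ 1.56 -0.51] 0.4
```

```bash
python3 -m handwheel '[[0,[6.5,-22,1.5],[0,0,1]],[0,[6.5,-22,1.5],[0,0,1]],[0,[6.5,-22,1.5],[0,0,1]],[0,[6.5,-22,1.5],[0,0,1]],[0,[6.5,-22,1.5],[0,0,1]],[0,[6.5,-22,1.5],[0,0,1]],[0,[6.5,-22,1.5],[0,0,1]]]'; python3 -c "
from h import *
plan(-95,0,62)"
```

```text
t: 1.98
ee_pos: [0.4423, -0.0548, 0.1874]
tcp_rot: [[0.986, -0.168, 0.009], [-0.168, -0.984, 0.066], [-0.002, -0.066, -0.998]]
wrist_force: [0.6, 0.5, -0.4]
finger_gap: 0.0004
grip_force: 0.0
t 1.98 jig now [ -88.  -191.4] 0.1874 shift cm [  0.82 -18.26  13.78] rotdeg [-3.79  0.28  4.47] F jig [0.42 0.6 ] -0.38
```

```bash
python3 -c "
from h import *
print(arm.get_state()['joint_positions'].round(3),arm.get_state()['dq'].round(2))"
```

```text
[-0.17   0.117 -0.263  1.193  0.066  3.141] [0.01 0.05 0.05 0.   0.   0.  ]
```

```bash
sed -i 's/G=np.c_\[.*/G=np.c_[np.r_[RJ[:,1],0],np.r_[RJ[:,0],0],[0,0,-1]]/' h.py; python3 -c "
from h import *
plan(-110,0,180)"
```

```text
t 1.98 jig now [ -88.  -191.4] 0.1874 shift cm [ -0.7  -19.16   2.02] rotdeg [ -3.17  -2.73 -85.5 ] F jig [0.42 0.6 ] -0.38
```

```bash
python3 -m handwheel '[[0,[0,-2,0],[-0.4,-0.3,-10.6]],[0,[0,-4.5,0.5],[-0.8,-0.7,-21.2]],[0,[-0.2,-7,0.8],[-1.2,-1,-31.8]],[0,[-0.4,-9.5,1],[-1.6,-1.3,-42.4]],[0,[-0.5,-12,1.2],[-2,-1.6,-53]],[0,[-0.6,-15,1.5],[-2.4,-2,-63.6]],[0,[-0.7,-18,2],[-2.8,-2.4,-74.2]],[0,[-0.7,-19.2,2],[-3.2,-2.7,-84.8]]]'; python3 -c "
from h import *
plan(-110,0,180)"
```

```text
t: 2.98
ee_pos: [0.4676, 0.138, 0.18]
tcp_rot: [[0.249, 0.968, 0.0], [0.968, -0.249, -0.0], [-0.0, 0.0, -1.0]]
wrist_force: [-0.1, -0.6, 0.2]
finger_gap: -0.0003
grip_force: 0.0
t 2.98 jig now [-110.6    1.7] 0.18 shift cm [-0.17  0.06  0.  ] rotdeg [ 0.01  0.02 -0.27] F jig [ 0.06 -0.65] 0.23
```

```bash
python3 -m handwheel '[[0,[-0.1,0,5],[0,0,0]],[0,[-0.2,0,9],[0,0,0]],[0,[-0.2,0,11.5],[0,0,0]],[0,[-0.2,1,11.5],[0,0,0]],[0,[-0.2,2.5,11.5],[0,0,0]],[0,[-0.2,4,11.5],[0,0,0]],[0,[-0.2,5,11.5],[0,0,0]],[0,[-0.2,5,11.5],[0,0,0]]]'; python3 -c "
from h import *
plan(-28,0,65)
for n in('top',):
    q=get(n); cv2.imwrite('pics/p1.png',cv2.resize(q['image'][110:260,190:350,::-1],(640,600),interpolation=cv2.INTER_CUBIC))"
```

```text
t: 3.98
ee_pos: [0.5164, 0.1218, 0.0655]
tcp_rot: [[0.257, 0.966, 0.0], [0.966, -0.257, 0.0], [0.0, 0.0, -1.0]]
wrist_force: [-4.3, 2.7, 3.5]
finger_gap: -0.0001
grip_force: 2.5
t 3.98 jig now [-59.3  -2. ] 0.0655 shift cm [0.24 3.13 0.06] rotdeg [ 0.02 -0.03 -0.71] F jig [-4.85  1.57] 3.49
```

View pics/p1.png

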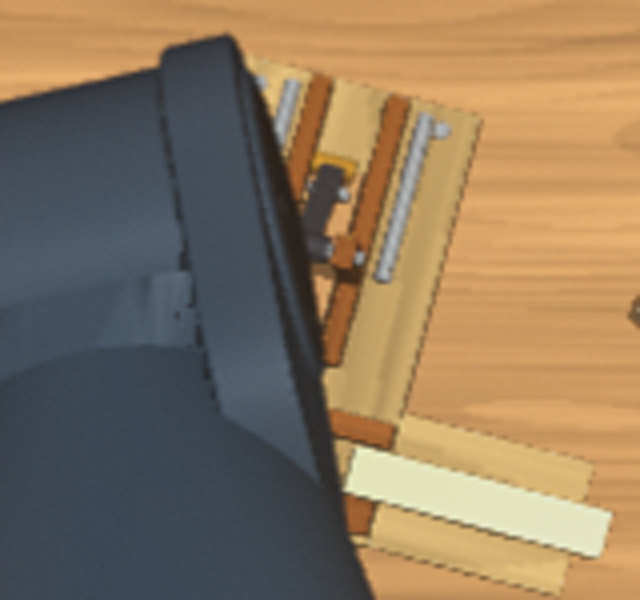

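The camera view is mostly hidden by the wrist, but the force shows contact with the handle at about 5 N. I'll push on.

```bash
python3 -m handwheel '[[0,[0.1,1,0],[0,0,-0.3]],[0,[0.2,2,0],[0,0,-0.5]],[0,[0.2,2.7,0],[0,0,-0.7]],[0,[0.2,3.2,0],[0,0,-0.7]],[0,[0.2,3.2,0],[0,0,-0.7]],[0,[0.2,3.2,0],[0,0,-0.7]]]'; python3 -c "
from h import *
plan(-28,0,65)
q=get('scene');cv2.imwrite('pics/p2.png',cv2.resize(q['image'][220:400,270:450,::-1],(600,600),interpolation=cv2.INTER_CUBIC))"
```

```text
t: 4.78
ee_pos: [0.546, 0.1151, 0.065]
tcp_rot: [[0.245, 0.97, -0.002], [0.97, -0.245, -0.001], [-0.001, -0.001, -1.0]]
wrist_force: [-7.9, -2.3, 2.0]
finger_gap: -0.0003
grip_force: 3.5
t 4.78 jig now [-29.   -1.2] 0.065 shift cm [0.12 0.1  0.  ] rotdeg [-0.07  0.08 -0.  ] F jig [-7.08 -4.18] 2.03
```

View pics/p2.png

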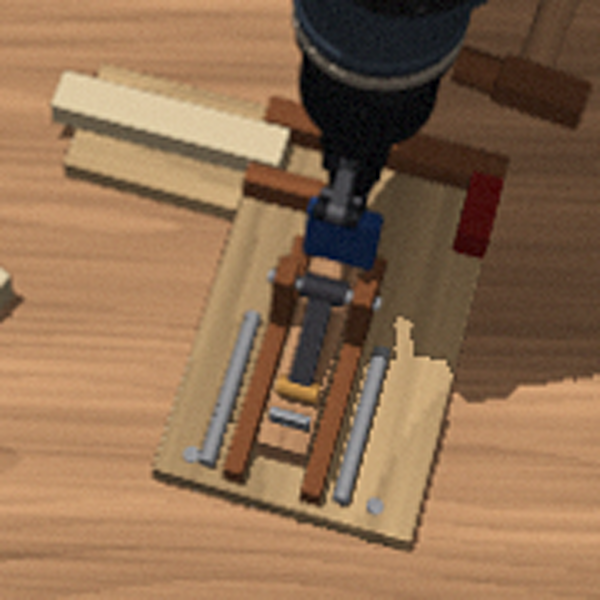

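The scene view shows the grey tooth at (290,418), beyond the brass pin at (297,390), so the latch appears to have dropped. I'll measure the slide from the handle before releasing.

```bash
cat >> h.py <<'E'
def slide(n='scene'):
    q=get(n); c=cloud(q); im=q['image'].astype(int)
    j=(c[:,:,:2]-TJ)@RJ*1e3
    m=(im[:,:,2]>im[:,:,0]+40)&(abs(j[:,:,1])<30)&(j[:,:,0]>-70)&(j[:,:,0]<30)&(c[:,:,2]>.088)&(c[:,:,2]<.1)
    print(n,'handle top x',np.percentile(j[m][:,0],[1,50,99]).round(1),m.sum())
    m=(im[:,:,0]>im[:,:,2]+70)&(im[:,:,0]>120)&(abs(j[:,:,1])<14)&(abs(j[:,:,0]-85)<9)&(c[:,:,2]>.03)
    print('pin z top',np.percentile(c[m][:,2],[5,50,95]).round(4),m.sum())
E
python3 -c "
from h import *
slide()"
```

```text
scene handle top x [-12.3  -7.5  -3.4] 27
pin z top [0.038  0.0519 0.0556] 78
```

Slide is about 38 mm and the pin is down. Next I back off and rise.

```bash
python3 -m handwheel '[[0,[0,-1.5,0],[0,0,0]],[0,[0,-3.5,0],[0,0,0]],[0,[0,-6,0],[0,0,0]],[0,[0,-7,-2],[0,0,0]],[0,[0,-7.5,-6],[0,0,0]],[0,[0,-7.5,-9],[0,0,0]],[0,[0,-7.5,-9],[0,0,0]],[0,[0,-7.5,-9],[0,0,0]]]'; python3 -c "
from h import *
slide(); plan(-74.5,-240,140)"
```

```text
t: 5.88
ee_pos: [0.4742, 0.1339, 0.1548]
tcp_rot: [[0.245, 0.97, 0.0], [0.97, -0.245, -0.0], [-0.0, 0.0, -1.0]]
wrist_force: [-0.4, -0.6, -0.4]
finger_gap: 0.0001
grip_force: 0.0
scene handle top x [-24.1 -16.5 -11.5] 110
pin z top [0.0403 0.0527 0.0565] 55
t 5.92 jig now [-103.5   -0.7] 0.1544 shift cm [-23.93   2.9    1.46] rotdeg [-0.03  0.04  0.01] F jig [ 0.04 -0.82] -0.14
```

The jaw is caught at about 30 mm. Next I move behind the strip tail, then down to z 25 mm.

```bash
python3 -m handwheel '[[0,[-6,0.7,0],[0,0,0]],[0,[-12,1.5,0],[0,0,0]],[0,[-18,2.2,0],[0,0,0]],[0,[-24,2.9,0],[0,0,0]],[0,[-24,2.9,5],[0,0,0]],[0,[-24,2.9,10],[0,0,0]],[0,[-24,2.9,13],[0,0,0]],[0,[-24,2.9,13],[0,0,0]]]'; python3 -c "
from h import *
plan(-75,-96,25)
q=get('top');cv2.imwrite('pics/p3.png',cv2.resize(q['image'][110:270,200:370,::-1],(640,600),interpolation=cv2.INTER_CUBIC))"
```

```text
t: 6.92
ee_pos: [0.4414, -0.1054, 0.023]
tcp_rot: [[0.245, 0.97, -0.005], [0.97, -0.245, 0.001], [-0.0, -0.005, -1.0]]
wrist_force: [0.1, 0.1, 0.4]
finger_gap: 0.0001
grip_force: 0.0
t 6.92 jig now [ -76.4 -240.6] 0.023 shift cm [14.46  0.14 -0.2 ] rotdeg [-0.28  0.01  0.01] F jig [0.1  0.14] 0.43
```

View pics/p3.png

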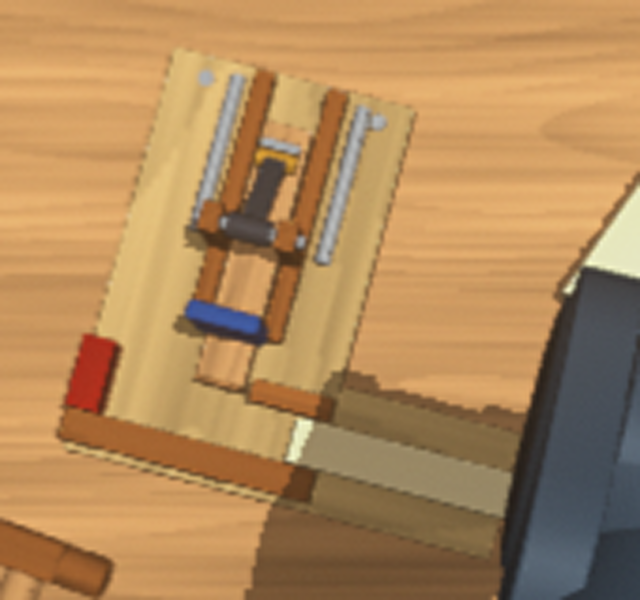

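The top view shows the jaw half open with its tooth behind the pin at (278,155). The channel is clear, and the strip's lead is at about (300,440). I'll push the strip.

```bash
python3 -m handwheel '[[0,[1.5,0.1,-0.2],[0,0,0]],[0,[2.8,0.1,-0.2],[0,0,0]],[0,[4,0.1,-0.2],[0,0,0]],[0,[5.2,0.1,-0.2],[0,0,0]],[0,[6.4,0.1,-0.2],[0,0,0]],[0,[7.6,0.1,-0.2],[0,0,0]],[0,[8.8,0.1,-0.2],[0,0,0]],[0,[10,0.1,-0.2],[0,0,0]]]'; cat >> h.py <<'E'
def strip():
    q=get('top'); im=q['image']; c=cloud(q); j=(c[:,:,:2]-TJ)@RJ*1e3; i=im.astype(int)
    m=(c[:,:,2]>.035)&(c[:,:,2]<.044)&(abs(j[:,:,0]+74.5)<17)&(j[:,:,1]<64)&(j[:,:,1]>-190)&(i[:,:,1]>i[:,:,0]*.93)
    print('strip x,y ranges',np.percentile(j[m],[2,50,98],axis=0).round(1).tolist(),m.sum())
E
python3 -c "
from h import *
plan(-75,-96,25);strip()"
```

```text
t: 7.98
ee_pos: [0.4693, -0.0083, 0.0272]
tcp_rot: [[0.245, 0.97, 0.0], [0.97, -0.245, -0.0], [-0.0, 0.0, -1.0]]
wrist_force: [0.7, -1.1, 0.8]
finger_gap: -0.0
grip_force: 0.5
t 7.97 jig now [ -73.1 -139.7] 0.0272 shift cm [ 4.37 -0.19  0.22] rotdeg [0.01 0.01 0.01] F jig [ 0.96 -0.86] 0.85
strip x,y ranges [[-86.6, -23.9], [-86.6, -23.9], [-86.6, -23.9]] 1
```

```bash
python3 -m handwheel '[[0,[1,-0.1,0.2],[0,0,0]],[0,[2,-0.1,0.2],[0,0,0]],[0,[2.8,-0.1,0.2],[0,0,0]],[0,[3.4,-0.1,0.2],[0,0,0]],[0,[3.8,-0.1,0.2],[0,0,0]],[0,[4.0,-0.1,0.2],[0,0,0]],[0,[4.1,-0.1,0.2],[0,0,0]],[0,[4.1,-0.1,0.2],[0,0,0]]]';  python3 -c "
from h import *
plan(-75,-96,25)
q=get('scene');cv2.imwrite('pics/p4.png',cv2.resize(q['image'][220:400,270:450,::-1],(600,600),interpolation=cv2.INTER_CUBIC))"
```

```text
t: 9.02
ee_pos: [0.4782, 0.0309, 0.0252]
tcp_rot: [[0.245, 0.97, 0.0], [0.97, -0.245, -0.0], [0.0, 0.0, -1.0]]
wrist_force: [0.3, 0.3, 0.3]
finger_gap: -0.0
grip_force: 0.0
t 9.03 jig now [-74.1 -99.5] 0.0252 shift cm [ 0.35 -0.09  0.02] rotdeg [ 0.01 -0.    0.01] F jig [0.19 0.34] 0.33
```

View pics/p4.png

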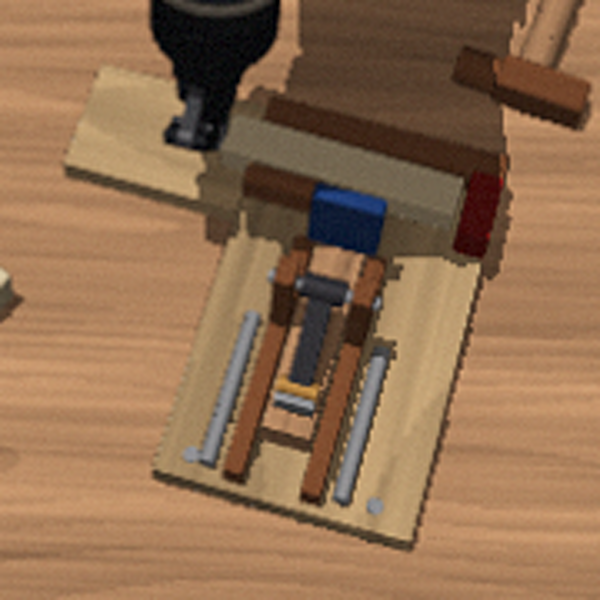

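The strip's lead at (465,195) is nearly at the red stop, with no contact force yet. I'll creep on until the force rises.

```bash
python3 -m handwheel '[[0,[0.1,0,0],[0,0,0]],[0,[0.2,0,0],[0,0,0]],[0,[0.3,0,0],[0,0,0]],[0,[0.3,0,0],[0,0,0]],[0,[0.3,0,0],[0,0,0]]]';  python3 -c "
from h import *
plan(-75,-96,25)"
```

```text
t: 9.7
ee_pos: [0.4789, 0.0339, 0.0252]
tcp_rot: [[0.244, 0.97, 0.0], [0.97, -0.244, -0.0], [0.0, 0.0, -1.0]]
wrist_force: [-0.2, -0.4, -0.1]
finger_gap: -0.0
grip_force: 0.0
t 9.7 jig now [-74.1 -96.4] 0.0252 shift cm [ 0.04 -0.09  0.02] rotdeg [ 0.02 -0.    0.02] F jig [-0.09 -0.4 ] -0.07
```

```bash
python3 -m handwheel '[[0,[0.1,0,0],[0,0,0]],[0,[0.2,0,0],[0,0,0]],[0,[0.3,0,0],[0,0,0]],[0,[0.3,0,0],[0,0,0]],[0,[0.3,0,0],[0,0,0]]]';  python3 -c "
from h import *
plan(-75,-96,25)"
```

```text
t: 10.32
ee_pos: [0.4792, 0.0348, 0.0252]
tcp_rot: [[0.246, 0.969, -0.0], [0.969, -0.246, -0.004], [-0.004, 0.001, -1.0]]
wrist_force: [-3.0, -17.5, 6.3]
finger_gap: -0.0
grip_force: 8.8
t 10.32 jig now [-74.1 -95.5] 0.0252 shift cm [-0.05 -0.09  0.02] rotdeg [ 0.03  0.25 -0.06] F jig [  1.34 -17.72] 6.32
```

Firm contact at 18 N, so the strip is home. I'll back off along the channel, then rise and check.

```bash
python3 -m handwheel '[[0,[-0.5,0,0],[0,0,0]],[0,[-2,0,0],[0,0,0]],[0,[-4.5,0,0],[0,0,0]],[0,[-7,0,-3],[0,0,0]],[0,[-10,0,-8],[0,0,0]],[0,[-14,0,-12],[0,0,0]],[0,[-18,0,-14],[0,0,0]],[0,[-18,0,-14],[0,0,0]]]'; python3 -c "
from h import *
plan(-75,-96,25);slide();slide('top');strip()
q=get('top');cv2.imwrite('pics/p5.png',cv2.resize(q['image'][110:260,200:360,::-1],(640,600),interpolation=cv2.INTER_CUBIC))"
```

```text
t: 11.32
ee_pos: [0.4356, -0.1404, 0.1667]
tcp_rot: [[0.248, 0.969, 0.003], [0.969, -0.248, -0.001], [-0.0, 0.003, -1.0]]
wrist_force: [-0.3, 0.5, -0.9]
finger_gap: -0.0001
grip_force: 0.0
t 11.32 jig now [ -73.5 -276. ] 0.1667 shift cm [18.01 -0.25 14.16] rotdeg [ 0.18  0.02 -0.17] F jig [-0.4   0.44] -0.91
scene handle top x [-23.6 -16.5 -11.9] 116
pin z top [0.0401 0.0524 0.0561] 54
top handle top x [-24.1 -19.3 -14.2] 90
pin z top [0.0385 0.052  0.0564] 56
strip x,y ranges [[-86.0, -58.4], [-72.8, 1.3], [-59.9, 60.7]] 623
```

View pics/p5.png

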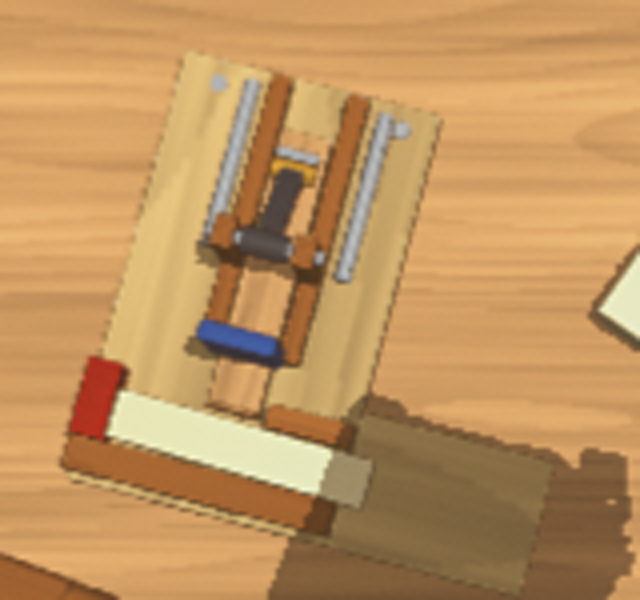

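The picture shows the strip home against the red stop at (110,415), the jaw caught half open and the arm clear, so I'm handing it in.

```bash
python3 -c "
from bench import arm
print(arm.job_done())"
```

```text
the job is handed in; nothing more can be done
None
```

The job is handed in at about 11 s on the robot's clock, with no verdict returned: the jaw is caught half open at about 30 mm with the latch down, the strip is against the red stop, and the arm is clear.

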